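# Lock the soldering turntable with its locating pin

## Task

Lock the soldering turntable so that it cannot swing under the torch: take the brass-knobbed locking pin out of the wooden punch block, put it through the brass bush in the disc so that its tip stands on the plate hidden underneath, then, without letting go of it and keeping light pressure on it, carry the disc round anticlockwise (seen from above) with the pin until the tip drops into the hidden blind hole, press the pin fully home and let go. Work gently, without forcing the pin against the turntable, and leave the two steel punches standing in the block.

Things in the scene. Friction and masses are not known exactly. Their poses are not given: they have to be found in the camera images.
- fixture: round green cast base of the soldering turntable, bolted to the bench, about 230 mm across its flange and 27 mm high. Origin: centre of its underside, on the bench and on the turntable's upright axis; z up. The pin must never be pressed or pushed against the turntable (base, disc, bush or hidden plate) with more than 40 N
- plate_face (a point): point on the turntable's axis, 28 mm above the bench, at the height of the flat steel plate hidden under the disc; the plate does not turn. It has one blind hole, 12.5 mm across, 12 mm deep, 85 mm from the axis like the bush. Its bearing is unmarked, unseen and not measured: at the start it lies somewhere from 12 to 58 degrees anticlockwise (seen from above) of the bush
- turntable (a joint): angle of the steel disc (216 mm across, upper face 40 mm above the bench) about its upright axis relative to the base, rad; grows anticlockwise seen from above; turns from -1.3 to 1.3. The bush stands at this angle from the base's x axis. It turns with a light drag, about 0.1 N m, and stays where it is left
- bush (a point): centre of the upper mouth of the brass-lined guide bush in the disc, 52 mm above the bench, 85 mm from the turntable's axis, in a round boss 30 mm across that rises 12 mm above the disc. Upright hole 11.5 mm across and 22 mm long, open below onto the hidden plate, which is 24 mm below this point; z up
- charcoal: black charcoal block, 66 x 96 mm, with a small brass ring on it, fixed in the middle of the disc and turning with it; its face on the bush's side is 33 mm from the turntable's axis. Origin: centre of its underside, 42 mm above the bench; its top is 74 mm above the bench
- lock_pin: loose steel pin with a brass knob, 82 mm long, 60 to 130 g, upright in a socket. Origin: centre of its tip; z towards the knob. Shank 10 mm across, tapered to 6 mm over the last 3 mm at the tip; collar 22 mm across, 34 to 38 mm above the tip; round knob 19 mm across, 42 to 82 mm above the tip, gripped from above
- pin_tip (a point): centre of the pin's tip face
- pin_collar (a point): centre of the underside of the pin's collar, 34 mm above the tip. With the tip on the hidden plate this is 10 mm above the mouth of the bush; fully home the collar rests on the boss, the tip 10 mm down in the blind hole, 2 mm off its bottom
- punch_block: wooden block, 165 x 66 x 38 mm, fixed to the bench. Origin: centre of its underside; x along its length, z up. Three upright sockets 12 mm across, 30 mm deep, at -54, 0 and +54 mm along x; the pin and the two punches stand in them in any order
- punch_small: loose steel dapping punch, plain 10 mm shank with a 13 mm ball on top, 80 mm long, upright in a socket. Origin: centre of its foot; z up. To be left alone
- punch_large: loose steel dapping punch, plain 10 mm shank with an 18 mm ball on top, 72 mm long, upright in a socket. Origin: centre of its foot; z up. To be left alone
Mind the look-alikes: they are no part of the job. What is shaped like the lock_pin but pink or white is not meant.

How it is judged (in metres and radians):
On the way, in this order (a step that is already met when the one before it is completed fails the run):
1. the pin is through the bush and its tip stands on the hidden plate (horizontal distance between pin_tip and bush below 0.003 m and z of pin_tip in the frame of fixture between 0.0255 and 0.0305 m), for 0.2 s.
2. with the pin still in the bush, the tip has dropped at least 4 mm into the blind hole (horizontal distance between pin_tip and bush below 0.004 m and z of pin_tip in the frame of fixture below 0.024 m), for 0.1 s.
At the end, for the whole second after the job is handed in: The pin stands upright (within 6 degrees) and at rest in the bush, released, fully home: its collar within 2 mm of the boss and within 3 mm of the bush's centre, its tip at least 7 mm down in the blind hole; both punches stand in their sockets where they were (within 10 mm, tilted under 14 degrees) (z of pin_collar in the frame of bush below 0.002 m and horizontal distance between pin_collar and bush below 0.003 m and z of pin_tip in the frame of fixture below 0.021 m and angle between lock_pin's own z axis and vertical below 0.1 rad and linear speed of lock_pin below 0.02 m/s and contact force between lock_pin and the fingers below 0.1 N and angle between each of punch_small, punch_large's own z axis and vertical below 0.25 rad and distance of each of punch_small, punch_large from where it was at the start of the episode below 0.01 m); the robot touches nothing.
It fails at once if the pin is forced against the turntable with more than 40 N (contact force between lock_pin and fixture above 40 N).
It fails at once if the pin is let go in the bush before its tip has dropped into the blind hole (horizontal distance between pin_tip and bush below 0.005 m and z of pin_tip in the frame of fixture between 0.024 and 0.045 m and contact force between lock_pin and the fingers below 0.05 N).
It fails at once if a punch is knocked over or taken out of the block (angle between any of punch_small, punch_large's own z axis and vertical above 0.35 rad or distance of any of punch_small, punch_large from where it was at the start of the episode above 0.02 m).
It also fails if it takes over 72 s, if anything falls off the work surface, if the arm or the gripper's body presses on something with over 40 N, if the wrist force passes 120 N, or if a joint passes its speed limit or range.

## Robot

A 6-joint arm with a two-finger parallel gripper is mounted at the origin on the work surface; the furniture and walls round the work are solid. World frame = base frame: x ahead of the robot, y to its left, z up, the work surface at z = 0. Lengths are in mm, angles in rad, forces in N, time in s.
With the tool pointing down it reaches from about 275 to 750 mm from the base axis. Payload 10.2 kg.
Tool frame: the origin (TCP) lies at the very end of the fingers, on their centre line; the grasp point (between the pads) lies 19 mm behind it; z points along the fingers, y is the line along which they close (so a half turn about z gives the same grasp; the last joint's range is limited). The gripper opens to 85 mm and grips with 20 to 120 N. Pads are 22 mm wide; open, the fingers measure 114 mm over their backs; the gripper's body (76 mm by 85 mm) begins 54 mm behind the grasp point. The pads swing forward as they close: fully open they stand 13 mm farther back than shut.
Start: joints at [-1.511, 0.313, 1.498, -0, 1.331, -0.223], TCP at [146.486, -504.156, 231.294] pointing down, gripper open.
Joint ranges: [-2.94, 2.94], [-0.97, 2.17], [0.19, 2.56], [-1.23, 4.37], [0.02, 3.11], [-2.88, 2.88]. Speed limits (rad/s): [2.39, 2.39, 3.01, 3.14, 3.14, 3.14].

## Interface

Orientations are given as a unit quaternion [w, x, y, z].
In Python, from rig import * gives the robot as it stands. The module is installed in compiled form; this text tells all that it offers.
- The arm moves only by the shell command python3 -m crank 'ROWS' [FORCE]. ROWS is JSON, a list that holds one entry, the list of rows, each a list of 7 numbers: the shift along the tool's x, y, z in units of 25 mm (1.0 is 25 mm), then the turn, a rotation vector about the tool's x, y, z in units of 8 degrees (1.0 is 8 degrees), then the finger opening in mm, from 0 to 85.4. A call has exactly 8 rows; each row shifts and turns the commanded pose from where the row before left it, along the tool's axes as they then stand; what a row does not reach is not made up. A row lasts 1/10 s, in which the tool goes at most 50 mm and 8.59 degrees, less where a joint would pass 70% of its speed; a pose out of reach is approached as far as the arm can. A call is refused whole if a number of a shift passes 1 or a number of a turn 1, either way. A call with a gripper value outside its range is refused whole. The fingers move at their own pace and stop on an object; FORCE is the grip in N (left out, the last holds). Time passes only in rows, so rows that do not move let the fingers close, or fill a call up. It gives the time, the measured TCP pose, the force, the opening and the grip force at its end, in the units of the state.
- sense(): the state, without advancing time (a new reading comes with each control period).
- capture(name): name is "side" or "top"; returns the picture (400x640x3 uint8, blue, green, red); there is no depth.
- camera_model(name): a dict with "fx", "fy", "cx", "cy" (pixels), "world_from_camera" (4x4, takes a point from camera to world coordinates). Camera axes: x right, y up, looking along -z (the intrinsics and any distortion apply to the point x, -y, -z); pixel columns grow to the right and rows downward; lengths in mm; the calibration is good to about 2 mm. A picture is of the moment at which its call begins. camera_model takes no time and is no camera call.
- finish_job(): hands the job in; it is judged then, once.
The state is a dict: "time_s": time; "joints": joint angles; "dq": joint speeds; "tau": joint torques, N m; "eef_pos": TCP position; "ee_rot": TCP orientation; "force": force on the tool from outside, world axes, zero at the start; "wrist_torque": the same for the moment, N m; "grip_width": opening from 0.0 (shut) to 1.0 (fully open); "grip_force": force on a finger pad.
Only numpy, scipy, OpenCV 4.12 (cv2) and the standard library are available. Lean on these libraries where they do the work, as an engineer would, in place of code of your own. Each camera call takes 0.05 s, during which the arm holds its last target. There are 200 camera calls.

## Working session

There is one attempt and no reset: what is moved stays moved. The work goes in short steps, Python scripts to look and compute and a shell command to move; the robot and the scene stay as the last step left them, time stands still between calls to the robot, and variables do not carry over. Pictures are saved under pics/ and viewed, at most 10 in all, crops included, and the job is handed in when it is done.

```bash
mkdir -p pics
python3 - <<'E'
from rig import *
import cv2,numpy as np
for n in("top","side"):
    cv2.imwrite(f"pics/{n}0.png",capture(n)); m=camera_model(n); print(n,{k:(np.round(v,3).tolist()) for k,v in m.items()})
s=sense();print({k:np.round(v,3).tolist() for k,v in s.items()})
E
```

```text
top {'fx': 372.988, 'fy': 372.988, 'cx': 317.488, 'cy': 201.202, 'world_from_camera': [[0.049, 0.977, -0.206, 294.895], [-0.999, 0.048, -0.011, 127.137], [-0.001, 0.206, 0.978, 918.474], [0.0, 0.0, 0.0, 1.0]]}
side {'fx': 494.672, 'fy': 494.672, 'cx': 324.183, 'cy': 195.285, 'world_from_camera': [[-0.999, -0.027, 0.017, 481.202], [0.024, -0.321, 0.947, 950.5], [-0.02, 0.947, 0.322, 347.635], [0.0, 0.0, 0.0, 1.0]]}
{'time_s': 0.1, 'joints': [-1.511, 0.313, 1.498, -0.0, 1.331, -0.223], 'dq': [0.0, -0.002, -0.002, 0.0, 0.0, 0.001], 'tau': [0.003, -41.289, -26.014, -0.0, 0.003, 0.0], 'eef_pos': [146.469, -503.916, 230.779], 'ee_rot': [-0.001, 0.99, 0.141, 0.0], 'force': [-0.074, -0.175, 0.051], 'wrist_torque': [-0.006, 0.0, 0.011], 'grip_force': 0.0, 'grip_width': 1.001}
```

View pics/top0.png

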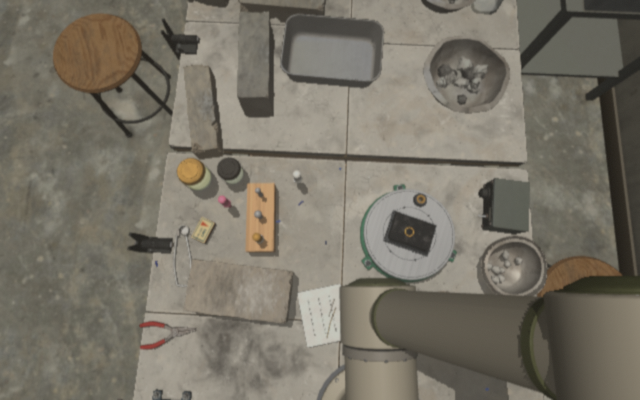

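View pics/side0.png

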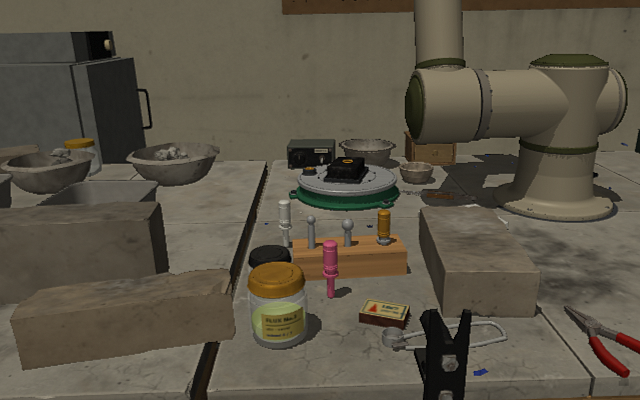

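The pin-like candidates in the top view are the brass knob at (257,238), the pink one at (224,202) and the white one at (297,175). The brass one, standing in the wooden block at side (384,225), fits the description. I'll confirm it in an enlarged crop.

Run:
```python
import cv2,numpy as np
t=cv2.imread("pics/top0.png");s=cv2.imread("pics/side0.png")
r=lambda i,x,y,w,h:cv2.resize(i[y:y+h,x:x+w],(400,300),interpolation=cv2.INTER_CUBIC)
cv2.imwrite("pics/crop1.png",np.vstack([np.hstack([r(t,220,175,100,75),r(t,355,175,120,90)]),np.hstack([r(s,280,190,140,105),r(s,280,130,128,96)])]))
```

```text
(no output)
```

View pics/crop1.png

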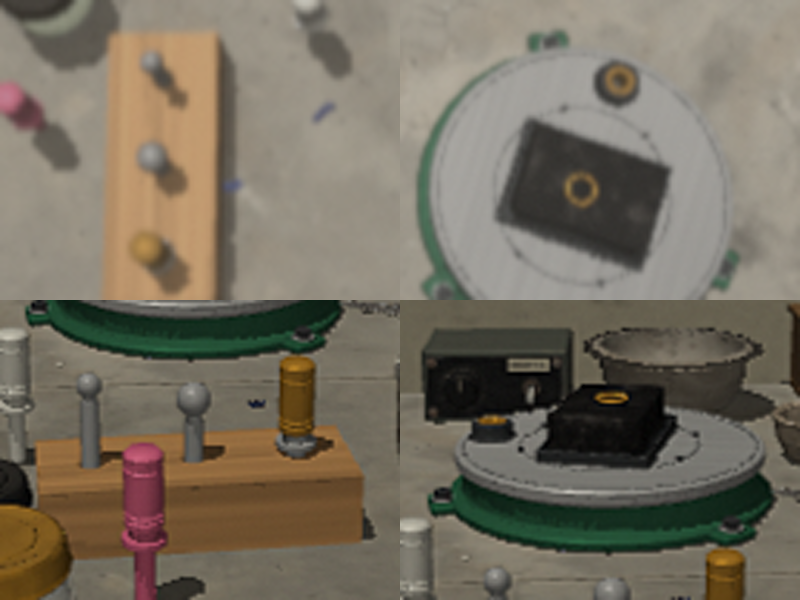

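The crop confirms it: the brass knob with a steel collar stands in the socket nearest the robot, at top (257,237) and side (384,224). The bush is at top (421,199) and side (309,169). Now positions.

```bash
cat > h.py <<'E'
from rig import *
import cv2,numpy as np
from scipy.optimize import least_squares
def proj(n,P):
    m=camera_model(n);T=np.linalg.inv(np.array(m["world_from_camera"]));p=T[:3,:3]@P+T[:3,3]
    return np.array([m["cx"]+m["fx"]*p[0]/-p[2],m["cy"]+m["fy"]*p[1]/p[2]])
def ray(n,uv,z):
    m=camera_model(n);W=np.array(m["world_from_camera"]);d=W[:3,:3]@[(uv[0]-m["cx"])/m["fx"],-(uv[1]-m["cy"])/m["fy"],-1]
    return W[:3,3]+d*(z-W[2,3])/d[2]
def tri(obs):
    return least_squares(lambda P:np.concatenate([proj(n,P)-uv for n,uv in obs]),[400,100,50])
E
python3 - <<'E'
from h import *
t=cv2.imread("pics/top0.png");s=cv2.imread("pics/side0.png")
def brass(im,x,y,w,h):
    c=cv2.cvtColor(im[y:y+h,x:x+w],cv2.COLOR_BGR2HSV);m=((c[...,0]>12)&(c[...,0]<28)&(c[...,1]>125)).astype(np.uint8)
    ys,xs=np.nonzero(m);return xs.mean()+x,ys.mean()+y,len(xs),xs.min()+x,xs.max()+x,ys.min()+y,ys.max()+y
np.set_printoptions(precision=1,suppress=True)
print("bush top",bt:=brass(t,410,188,22,22)); print("bush side",bs:=brass(s,298,160,24,16))
print("knob side",ks:=brass(s,370,200,28,44))
print("ring top",brass(t,395,220,30,25),"ring side",brass(s,335,150,25,16))
g=cv2.cvtColor(t,cv2.COLOR_BGR2HSV)
print("bush",ray("top",bt[:2],52),ray("side",bs[:2],52)); 
print("tri",tri([("top",np.array(bt[:2])),("side",np.array(bs[:2]))]).x)
for z in (70,90): print("knob top",z,ray("top",(257,237),z))
print("tri knob",tri([("top",np.array((257,237.3))),("side",np.array((384,220.)))]).x)
print("ball1",ray("top",(220+150/4,175+62/4),81),"ball2",ray("top",(220+152/4,175+157/4),71))
# disc: outline fit by brightness
lo=cv2.inRange(g,(0,0,110),(179,30,255));m=np.zeros_like(lo);m[180:290,355:465]=lo[180:290,355:465]
n,l,st,ce=cv2.connectedComponentsWithStats(m);k=l[250,370+10];print("lab",k,st[k] if k else 0)
q=[cv2.convexHull(max(cv2.findContours((l==i).astype(np.uint8),0,1)[0],key=len)) for i in [1+np.argmax(st[1:,4])]][0]
e=cv2.fitEllipse(q);print(e,ray("top",e[0],40))
print("ring axis",ray("top",(395+0,0),76)if 0 else ray("top",brass(t,395,220,30,25)[:2],76))
E
```

```text
bush top (np.float64(421.9166666666667), np.float64(198.16666666666666), 12, np.int64(418), np.int64(424), np.int64(196), np.int64(201))
bush side (np.float64(308.60869565217394), np.float64(168.08695652173913), 23, np.int64(305), np.int64(313), np.int64(167), np.int64(169))
knob side (np.float64(383.74097664543524), np.float64(227.93205944798302), 471, np.int64(370), np.int64(397), np.int64(209), np.int64(243))
ring top (np.float64(411.0), np.float64(231.2), 5, np.int64(405), np.int64(413), np.int64(228), np.int64(233)) ring side (np.float64(347.1219512195122), np.float64(160.53658536585365), 41, np.int64(342), np.int64(352), np.int64(159), np.int64(162))
bush [ 496.9 -111.    52. ] [ 496.  -110.2   52. ]
tri [ 496.4 -111.    51.9]
knob top 70 [383.6 270.   70. ]
knob top 90 [381.5 266.6  90. ]
tri knob [381.6 269.2  74.9]
ball1 [489.7 275.9  81. ] ball2 [436.  271.9  71. ]
lab 3 [ 364  180  101  110 6810]
((427.93359375, 231.22422790527344), (113.40023803710938, 132.8739013671875), 100.22341918945312) [ 420.2 -127.9   40. ]
ring axis [413.2 -79.   76. ]
```

```bash
python3 - <<'E'
from h import *
t=cv2.GaussianBlur(cv2.imread("pics/top0.png"),(0,0),.8)[...,2].astype(np.float32)
a=np.linspace(0,2*np.pi,180,endpoint=False)
def s(c,r):
    P=[proj("top",np.array([c[0]+r*np.cos(x),c[1]+r*np.sin(x),39.5])) for x in a];P=np.float32(P)
    return cv2.remap(t,P[:,0].copy(),P[:,1].copy(),1).ravel()
best=[]
for x in np.arange(406,424,1.):
  for y in np.arange(-90,-70,1.):
    best.append((np.clip(s((x,y),105)-s((x,y),111),-20,20).mean(),x,y))
best.sort(reverse=True)
for b in best[:6]: print(np.round(b,1),"bush r",np.hypot(496.4-b[1],-110.9-b[2]).round(1),np.degrees(np.arctan2(-110.9-b[2],496.4-b[1])).round(1))
E
python3 -m crank '[[[0,0,0,0,0,1,50],[0,0,0,0,0,1,50],[1,-1,0,0,0,0.03,50],[1,-1,0,0,0,0,50],[1,-1,0,0,0,0,50],[1,-1,0,0,0,0,50],[1,-1,0,0,0,0,50],[1,-1,0,0,0,0,50]]]' 40
```

```text
time_s: 0.9
eef_pos: [297.2, -352.9, 231.1]
ee_rot: [-0.0, 1.0, -0.0, -0.0]
force: [-0.1, -0.4, 0.2]
grip_width: 0.584
grip_force: 0.0Traceback (most recent call last):
  File "<stdin>", line 10, in <module>
  File "<stdin>", line 5, in s
  File "h.py", line 5, in proj
    m=camera_model(n);T=np.linalg.inv(np.array(m["world_from_camera"]));p=T[:3,:3]@P+T[:3,3]
ValueError: time passes only in moves, steps and waits
```

```bash
python3 -m crank '[[[1,-1,0,0,0,0,50],[1,-1,0,0,0,0,50],[1,-1,0,0,0,0,50],[0.4,-1,0,0,0,0,50],[0,-1,0,0,0,0,50],[0,-1,0,0,0,0,50],[0,-1,0,0,0,0,50],[0,-1,0,0,0,0,50]]]'
python3 -m crank '[[[0,-1,0,0,0,0,50],[0,-1,0,0,0,0,50],[0,-1,0,0,0,0,50],[0,-1,0,0,0,0,50],[0,-1,0,0,0,0,50],[0,-1,0,0,0,0,50],[0,-1,0,0,0,0,50],[0,-1,0,0,0,0,50]]]'
python3 -m crank '[[[0,-1,0,0,0,0,50],[0,-1,0,0,0,0,50],[0,-1,0,0,0,0,50],[0,-1,0,0,0,0,50],[0,-1,0,0,0,0,50],[0,-1,0,0,0,0,50],[0,-1,0,0,0,0,50],[0,-0.8,0,0,0,0,50]]]'
```

```text
time_s: 1.7
eef_pos: [381.4, -153.1, 231.1]
ee_rot: [-0.0, 1.0, -0.0, -0.0]
force: [-0.4, -0.1, 0.1]
grip_width: 0.588
grip_force: 0.0
time_s: 2.5
eef_pos: [381.4, 46.8, 231.1]
ee_rot: [-0.0, 1.0, -0.0, -0.0]
force: [-0.3, -0.0, 0.1]
grip_width: 0.588
grip_force: 0.0
time_s: 3.3
eef_pos: [381.5, 242.0, 231.0]
ee_rot: [0.0, 1.0, -0.0, -0.0]
force: [-0.4, -0.9, 0.2]
grip_width: 0.585
grip_force: 0.0
```

```bash
sed -i 's/^def proj/from functools import lru_cache\ncamera_model=lru_cache(None)(camera_model)\ndef proj/' h.py
python3 - <<'E'
from h import *
t=cv2.GaussianBlur(cv2.imread("pics/top0.png"),(0,0),.8)[...,2].astype(np.float32)
a=np.linspace(0,2*np.pi,90,endpoint=False)
def s(c,r):
    P=np.float32([proj("top",np.array([c[0]+r*np.cos(x),c[1]+r*np.sin(x),39.5])) for x in a])
    return cv2.remap(t,P[:,0].copy(),P[:,1].copy(),1).ravel()
best=sorted(((np.clip(s((x,y),105)-s((x,y),111),-20,20).mean(),x,y) for x in np.arange(408,422,1.) for y in np.arange(-88,-72,1.)),reverse=True)
for b in best[:6]: print(np.round(b,1),"bush r",np.hypot(496.4-b[1],-110.9-b[2]).round(1),np.degrees(np.arctan2(-110.9-b[2],496.4-b[1])).round(1))
cv2.imwrite("pics/s1.png",capture("side"));cv2.imwrite("pics/t1.png",capture("top"))
c=lambda n,x,y:cv2.resize(cv2.imread(f"pics/{n}1.png")[y:y+100,x:x+100],(400,400),interpolation=2)
cv2.imwrite("pics/c2.png",np.hstack([c("s",330,150),c("t",210,160)]))
E
```

```text
[ 10.7 412.  -81. ] bush r 89.5 -19.5
[ 10.6 415.  -84. ] bush r 85.7 -18.3
[ 10.6 416.  -85. ] bush r 84.5 -17.9
[ 10.6 415.  -85. ] bush r 85.4 -17.7
[ 10.6 413.  -82. ] bush r 88.3 -19.1
[ 10.6 414.  -83. ] bush r 87.0 -18.7
```

View pics/c2.png

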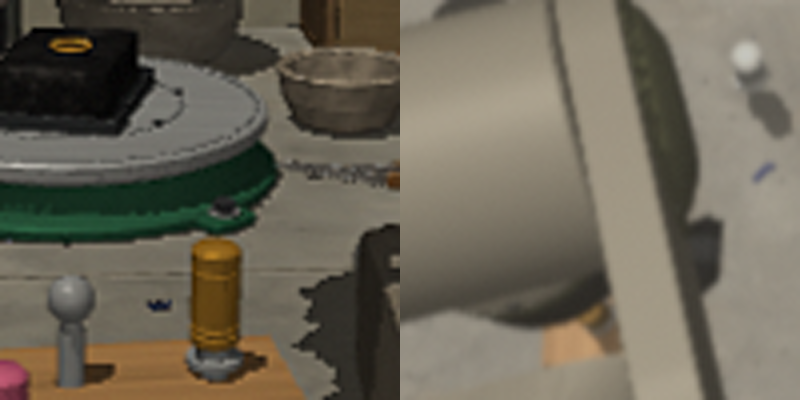

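The side crop shows the brass knob upright at side pixel (384,225) with its collar on the block. The top view is covered by the arm. I'll move over the pin and go down.

```bash
python3 -m crank '[[[0,-1,0,0,0,0,50],[0,-0.06,0.5,0,0,0,50],[0,0,1,0,0,0,50],[0,0,1,0,0,0,50],[0,0,1,0,0,0,50],[0,0,0.7,0,0,0,50],[0,0,0,0,0,0,50],[0,0,0,0,0,0,50]]]'
python3 - <<'E'
from h import *
cv2.imwrite("pics/s2.png",capture("side"));cv2.imwrite("pics/t2.png",capture("top"))
c=lambda n,x,y:cv2.resize(cv2.imread(f"pics/{n}2.png")[y:y+100,x:x+100],(400,400),interpolation=2)
cv2.imwrite("pics/c3.png",np.hstack([c("s",330,150),c("t",210,170)]))
E
```

```text
time_s: 4.2
eef_pos: [382.1, 266.9, 126.8]
ee_rot: [0.0, 1.0, -0.0, 0.0]
force: [-0.1, -0.4, 0.1]
grip_width: 0.587
grip_force: 0.0
```

View pics/c3.png

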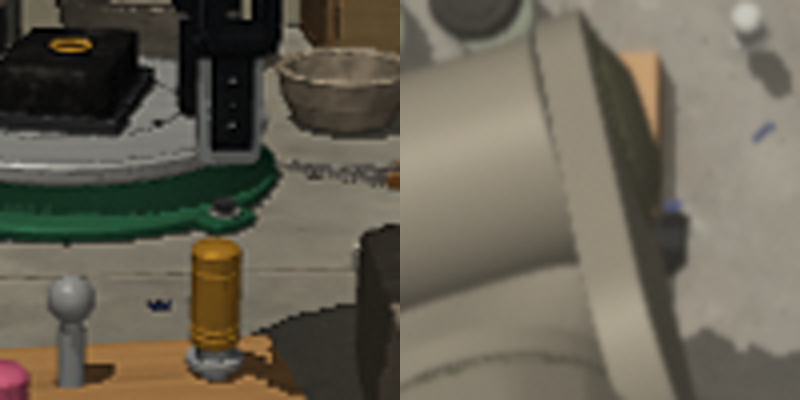

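The side crop puts the near finger centred at (387.5,178), with the knob at (384,224). Once the perspective offset of about 4 px is allowed for, they are aligned. I'll descend and grip.

```bash
python3 -m crank '[[[0,-0.04,1,0,0,0,50],[0,0,1,0,0,0,50],[0,0,0.95,0,0,0,50],[0,0,0,0,0,0,50],[0,0,0,0,0,0,15],[0,0,0,0,0,0,15],[0,0,0,0,0,0,15],[0,0,0,0,0,0,15]]]' 50
```

```text
time_s: 5.1
eef_pos: [382.9, 269.0, 54.1]
ee_rot: [-0.001, 1.0, -0.0, 0.002]
force: [0.4, 2.9, 7.1]
grip_width: 0.207
grip_force: 49.0
```

```bash
python3 -m crank '[[[0,0,-0.1,0,0,0,15],[0,0,-0.5,0,0,0,15],[0,0,-0.8,0,0,0,15],[0,0,-1,0,0,0,15],[0,0,-1,0,0,0,15],[0,0,-0.6,0,0,0,15],[0,0,0,0,0,0,15],[0,0,0,0,0,0,15]]]'
python3 - <<'E'
from h import *
cv2.imwrite("pics/s3.png",capture("side"));s=sense();print(s["force"],s["eef_pos"],s["ee_rot"])
cv2.imwrite("pics/c4.png",cv2.resize(cv2.imread("pics/s3.png")[120:260,290:450],(800,600)[:2] if 0 else (640,560),interpolation=2))
E
```

```text
time_s: 5.9
eef_pos: [381.6, 268.1, 152.1]
ee_rot: [0.0, 1.0, -0.0, -0.0]
force: [0.4, 0.8, -0.8]
grip_width: 0.207
grip_force: 49.4
[ 0.12166948  0.02332405 -1.79364312] [381.37719993 268.0130287  151.70312755] [ 3.62532645e-04  9.99999614e-01 -3.23379057e-04 -7.31524600e-04]
```

View pics/c4.png

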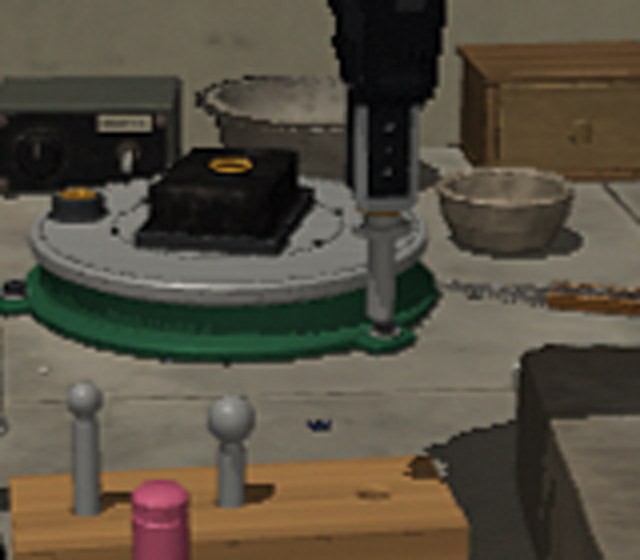

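The pin is held upright, with its tip at side pixel (385,202); both punches are still standing. I'll work out the tip offset and the distances to go.

Run:
```python
from h import *
np.set_printoptions(precision=1,suppress=True)
for z in(100,104,108,130): print(z,proj("side",np.array([381.4,268,z])))
b=np.array([496.4,-110.9,52]);c=np.array([415.9,-83.5,0]);print("bush side",proj("side",b),"top",proj("top",b))
print((b-[381.4,268,0])/25)
```

```text
100 [384.1 203.8]
104 [384.2 201.2]
108 [384.2 198.7]
130 [384.5 184.3]
bush side [308.4 168. ] top [421.9 198.4]
[  4.6 -15.2   2.1]
```

```bash
python3 -m crank '[[[0.6,1,0,0,0,0,15],[1,1,0,0,0,0,15],[1,1,0,0,0,0,15],[1,1,0,0,0,0,15],[1,1,0,0,0,0,15],[0,1,0,0,0,0,15],[0,1,0,0,0,0,15],[0,1,0,0,0,0,15]]]'
python3 -m crank '[[[0,1,0,0,0,0,15],[0,1,0,0,0,0,15],[0,1,0,0,0,0,15],[0,1,0,0,0,0,15],[0,1,0,0,0,0,15],[0,1,0,0,0,0,15],[0,0.8,0.4,0,0,0,15],[0,0.36,1,0,0,0,15]]]'
python3 - <<'E'
from h import *
cv2.imwrite("pics/s4.png",capture("side"));cv2.imwrite("pics/t4.png",capture("top"));s=sense();print(s["force"],s["eef_pos"])
c=lambda n,x,y,w,h:cv2.resize(cv2.imread(f"pics/{n}4.png")[y:y+h,x:x+w],(400,400),interpolation=2)
cv2.imwrite("pics/c5.png",np.hstack([c("s",285,130,50,50),c("t",380,165,80,80)]))
E
```

```text
time_s: 6.75
eef_pos: [496.1, 67.1, 151.2]
ee_rot: [-0.0, 1.0, -0.0, -0.001]
force: [-0.3, -0.8, -0.2]
grip_width: 0.207
grip_force: 49.4
time_s: 7.55
eef_pos: [497.1, -112.7, 117.4]
ee_rot: [0.001, 1.0, -0.001, 0.001]
force: [0.4, -0.5, -1.7]
grip_width: 0.208
grip_force: 49.5
[-0.15061976  0.29471087 -0.58738413] [ 494.6557776  -110.92107592  114.11037121]
```

View pics/c5.png

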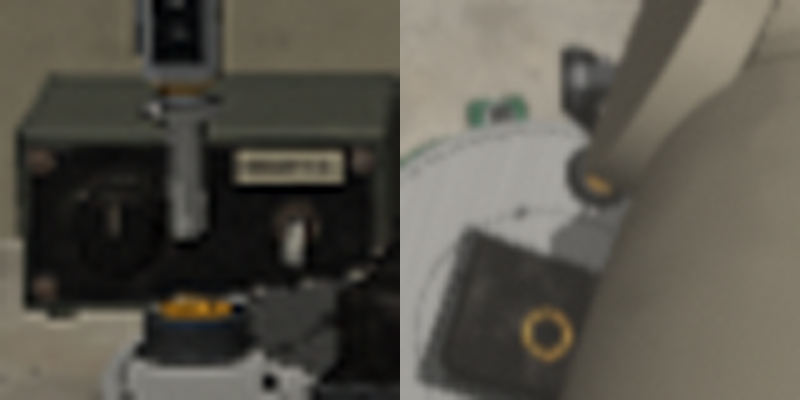

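Side crop: tip at (308.4,160), bush ring at (309.4,168.5). The arm was still settling when this was taken. I'll lower a little, let it settle and remeasure.

```bash
python3 -m crank '[[[0,0,0.2,0,0,0,15],[0,0,0.1,0,0,0,15],[0,0,0,0,0,0,15],[0,0,0,0,0,0,15],[0,0,0,0,0,0,15],[0,0,0,0,0,0,15],[0,0,0,0,0,0,15],[0,0,0,0,0,0,15]]]'
python3 - <<'E'
from h import *
cv2.imwrite("pics/s5.png",capture("side"));cv2.imwrite("pics/t5.png",capture("top"));s=sense();print(s["force"],s["eef_pos"],s["time_s"])
c=lambda n,x,y,w,h:cv2.resize(cv2.imread(f"pics/{n}5.png")[y:y+h,x:x+w],(400,400),interpolation=2)
cv2.imwrite("pics/c6.png",np.hstack([c("s",290,140,40,40),c("t",400,180,40,40)]))
P=np.array(s["eef_pos"]);
for d in (44,46,48): print(d,proj("side",P-[0,0,d]))
E
```

```text
time_s: 8.45
eef_pos: [496.6, -110.8, 110.1]
ee_rot: [0.0, 1.0, -0.0, 0.0]
force: [0.1, 0.6, -0.6]
grip_width: 0.207
grip_force: 49.4
[-0.17312754  0.04262464 -1.36598211] [ 496.63499491 -110.76788339  110.05877468] 8.55
44 [308.13149926 161.89672885]
46 [308.15918578 162.77110026]
48 [308.18683981 163.64444542]
```

View pics/c6.png

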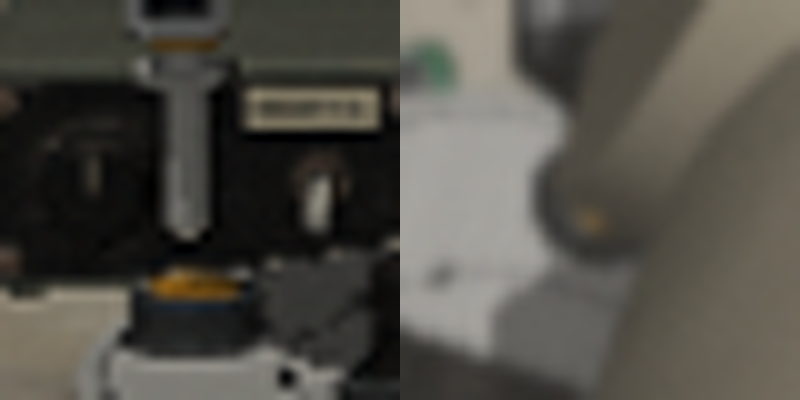

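Side crop: the tip is centred at (308.7,164) and the bush at (309.5,168.5). I'll shift about 1.5 mm in −x and go down gently.

```bash
python3 -m crank '[[[-0.06,0,0.1,0,0,0,15],[0,0,0.1,0,0,0,15],[0,0,0.1,0,0,0,15],[0,0,0.1,0,0,0,15],[0,0,0.08,0,0,0,15],[0,0,0.04,0,0,0,15],[0,0,0,0,0,0,15],[0,0,0,0,0,0,15]]]'
```

```text
time_s: 9.35
eef_pos: [495.1, -110.7, 97.1]
ee_rot: [-0.0, 1.0, -0.0, 0.0]
force: [0.3, 1.4, -0.5]
grip_width: 0.204
grip_force: 49.6
```

```bash
python3 -m crank '[[[0,0,0.04,0,0,0,15],[0,0,0.04,0,0,0,15],[0,0,0.04,0,0,0,15],[0,0,0.04,0,0,0,15],[0,0,0,0,0,0,15],[0,0,0,0,0,0,15],[0,0,0,0,0,0,15],[0,0,0,0,0,0,15]]]'
```

```text
time_s: 10.15
eef_pos: [495.0, -110.7, 92.9]
ee_rot: [-0.0, 1.0, -0.0, -0.0]
force: [-1.2, 1.5, -1.7]
grip_width: 0.209
grip_force: 49.4
```

```bash
python3 -m crank '[[[0,0,0.06,0,0,0,15],[0,0,0.06,0,0,0,15],[0,0,0.06,0,0,0,15],[0,0,0.06,0,0,0,15],[0,0,0.06,0,0,0,15],[0,0,0,0,0,0,15],[0,0,0,0,0,0,15],[0,0,0,0,0,0,15]]]'
```

```text
time_s: 10.95
eef_pos: [495.0, -110.8, 85.4]
ee_rot: [-0.0, 1.0, -0.0, -0.0]
force: [-0.9, 1.1, -1.5]
grip_width: 0.209
grip_force: 49.4
```

```bash
python3 -m crank '[[[0,0,0.06,0,0,0,15],[0,0,0.06,0,0,0,15],[0,0,0.06,0,0,0,15],[0,0,0.06,0,0,0,15],[0,0,0.06,0,0,0,15],[0,0,0,0,0,0,15],[0,0,0,0,0,0,15],[0,0,0,0,0,0,15]]]'
```

```text
time_s: 11.75
eef_pos: [495.1, -110.8, 77.9]
ee_rot: [-0.0, 1.0, -0.0, -0.0]
force: [-0.9, 1.2, -1.6]
grip_width: 0.207
grip_force: 49.4
```

```bash
python3 -m crank '[[[0,0,0.02,0,0,0,15],[0,0,0.02,0,0,0,15],[0,0,0.02,0,0,0,15],[0,0,0.02,0,0,0,15],[0,0,0.02,0,0,0,15],[0,0,0.02,0,0,0,15],[0,0,0,0,0,0,15],[0,0,0,0,0,0,15]]]'
```

```text
time_s: 12.55
eef_pos: [495.1, -110.8, 75.0]
ee_rot: [-0.0, 1.0, -0.0, -0.0]
force: [-0.6, 1.5, -0.3]
grip_width: 0.209
grip_force: 49.4
```

```bash
python3 -m crank '[[[0,0,0.02,0,0,0,15],[0,0,0.02,0,0,0,15],[0,0,0,0,0,0,15],[0,0,0,0,0,0,15],[0,0,0,0,0,0,15],[0,0,0,0,0,0,15],[0,0,0,0,0,0,15],[0,0,0,0,0,0,15]]]'
```

```text
time_s: 13.35
eef_pos: [495.2, -110.8, 74.2]
ee_rot: [0.0, 1.0, -0.0, 0.0]
force: [-2.4, 2.7, 4.2]
grip_width: 0.209
grip_force: 49.8
```

The tip is on the plate, with about 6 N from 1 mm of preload. The first 10° of the arc has no hole in it.

```bash
python3 -m crank '[[[0.022,-0.071,0,0,0,0,15],[0.021,-0.071,0,0,0,0,15],[0.02,-0.072,0,0,0,0,15],[0.019,-0.072,0,0,0,0,15],[0.017,-0.072,0,0,0,0,15],[0.016,-0.072,0,0,0,0,15],[0.014,-0.073,0,0,0,0,15],[0.012,-0.073,0,0,0,0,15]]]'
python3 - <<'E'
import numpy as np
t=np.radians(-8.8+4*np.arange(13))
for a,b in zip(t,t[1:]): print(np.degrees(b).round(1),"row",(85/25/8*(np.cos(b)-np.cos(a))).round(4),(-85/25/8*(np.sin(b)-np.sin(a))).round(4),"xy",(414.7+85*np.cos(b)).round(1),(-83.4+85*np.sin(b)).round(1))
E
```

```text
time_s: 14.15
eef_pos: [498.7, -96.4, 74.1]
ee_rot: [0.0, 1.0, -0.0, -0.0]
force: [-4.4, -4.3, 4.7]
grip_width: 0.206
grip_force: 49.7
-4.8 row 0.0035 -0.0295 xy 499.4 -90.5
-0.8 row 0.0014 -0.0296 xy 499.7 -84.6
3.2 row -0.0006 -0.0297 xy 499.6 -78.7
7.2 row -0.0027 -0.0295 xy 499.0 -72.7
11.2 row -0.0047 -0.0293 xy 498.1 -66.9
15.2 row -0.0068 -0.0289 xy 496.7 -61.1
19.2 row -0.0088 -0.0283 xy 495.0 -55.4
23.2 row -0.0107 -0.0277 xy 492.8 -49.9
27.2 row -0.0126 -0.0268 xy 490.3 -44.5
31.2 row -0.0145 -0.0259 xy 487.4 -39.4
35.2 row -0.0162 -0.0248 xy 484.2 -34.4
39.2 row -0.0179 -0.0236 xy 480.6 -29.7
```

```bash
python3 -m crank '[[[-0.01,-0.03,0,0,0,0,15],[0.003,-0.03,0,0,0,0,15],[0.003,-0.03,0,0,0,0,15],[0.003,-0.03,0,0,0,0,15],[0.003,-0.03,0,0,0,0,15],[0.003,-0.03,0,0,0,0,15],[0.003,-0.03,0,0,0,0,15],[0.003,-0.03,0,0,0,0,15]]]'
```

```text
time_s: 14.95
eef_pos: [499.1, -90.4, 74.1]
ee_rot: [0.0, 1.0, -0.0, 0.0]
force: [-1.4, -4.1, 3.4]
grip_width: 0.208
grip_force: 49.7
```

```bash
python3 -m crank '[[[0,-0.03,0.01,0,0,0,15],[0.001,-0.03,0,0,0,0,15],[0.001,-0.03,0,0,0,0,15],[0.001,-0.03,0,0,0,0,15],[0.001,-0.03,0,0,0,0,15],[0.001,-0.03,0,0,0,0,15],[0.001,-0.03,0,0,0,0,15],[0.001,-0.03,0,0,0,0,15]]]'
```

```text
time_s: 15.75
eef_pos: [499.4, -84.6, 74.1]
ee_rot: [0.0, 1.0, -0.0, 0.0]
force: [-1.9, -5.2, 5.8]
grip_width: 0.21
grip_force: 49.9
```

```bash
python3 -m crank '[[[-0.01,-0.03,0,0,0,0,15],[-0.001,-0.03,0,0,0,0,15],[-0.001,-0.03,0,0,0,0,15],[-0.001,-0.03,0,0,0,0,15],[-0.001,-0.03,0,0,0,0,15],[-0.001,-0.03,0,0,0,0,15],[-0.001,-0.03,0,0,0,0,15],[-0.001,-0.03,0,0,0,0,15]]]'
```

```text
time_s: 16.55
eef_pos: [499.2, -78.6, 74.1]
ee_rot: [0.0, 1.0, -0.0, 0.001]
force: [-1.2, -5.7, 4.8]
grip_width: 0.211
grip_force: 49.8
```

```bash
python3 -m crank '[[[-0.003,-0.03,0,0,0,0,15],[-0.003,-0.03,0,0,0,0,15],[-0.003,-0.03,0,0,0,0,15],[-0.003,-0.03,0,0,0,0,15],[-0.003,-0.03,0,0,0,0,15],[-0.003,-0.03,0,0,0,0,15],[-0.003,-0.03,0,0,0,0,15],[-0.003,-0.03,0,0,0,0,15]]]'
```

```text
time_s: 17.35
eef_pos: [498.6, -72.6, 74.1]
ee_rot: [0.0, 1.0, -0.0, 0.001]
force: [-0.0, -5.9, 4.7]
grip_width: 0.21
grip_force: 49.8
```

```bash
python3 -m crank '[[[-0.005,-0.029,0.01,0,0,0,15],[-0.005,-0.029,0,0,0,0,15],[-0.005,-0.029,0,0,0,0,15],[-0.005,-0.029,0,0,0,0,15],[-0.005,-0.029,0,0,0,0,15],[-0.005,-0.029,0,0,0,0,15],[-0.005,-0.029,0,0,0,0,15],[-0.005,-0.029,0,0,0,0,15]]]'
```

```text
time_s: 18.15
eef_pos: [497.2, -66.2, 73.4]
ee_rot: [-0.0, 1.0, -0.0, 0.0]
force: [1.5, -1.3, 1.1]
grip_width: 0.206
grip_force: 49.3
```

The z reading and the forces all fell, so the tip seems to be entering the hole. I'll probe down in place.

```bash
python3 -m crank '[[[0,0,0.02,0,0,0,15],[0,0,0.02,0,0,0,15],[0,0,0.02,0,0,0,15],[0,0,0,0,0,0,15],[0,0,0,0,0,0,15],[0,0,0,0,0,0,15],[0,0,0,0,0,0,15],[0,0,0,0,0,0,15]]]'
```

```text
time_s: 18.95
eef_pos: [496.9, -66.3, 72.0]
ee_rot: [-0.0, 1.0, -0.0, -0.0]
force: [-0.6, 4.0, 2.2]
grip_width: 0.209
grip_force: 50.0
```

```bash
python3 -m crank '[[[-0.005,-0.03,0,0,0,0,15],[-0.005,-0.02,0.02,0,0,0,15],[0,0,0.02,0,0,0,15],[0,0,0.02,0,0,0,15],[0,0,0.02,0,0,0,15],[0,0,0,0,0,0,15],[0,0,0,0,0,0,15],[0,0,0,0,0,0,15]]]'
```

```text
time_s: 19.75
eef_pos: [496.9, -65.3, 69.9]
ee_rot: [-0.0, 1.0, -0.0, 0.0]
force: [1.0, 3.0, 1.3]
grip_width: 0.209
grip_force: 49.8
```

```bash
python3 -m crank '[[[0,-0.025,0.02,0,0,0,15],[0,0,0.03,0,0,0,15],[0,0,0.03,0,0,0,15],[0,0,0.03,0,0,0,15],[0,0,0.03,0,0,0,15],[0,0,0,0,0,0,15],[0,0,0,0,0,0,15],[0,0,0,0,0,0,15]]]'
```

```text
time_s: 20.55
eef_pos: [496.8, -64.7, 66.4]
ee_rot: [0.0, 1.0, -0.0, -0.0]
force: [1.7, -1.5, -2.1]
grip_width: 0.206
grip_force: 49.3
```

Free to descend. Now the last 1.5–2 mm, to feel the collar seat.

```bash
python3 -m crank '[[[0,0,0.02,0,0,0,15],[0,0,0.02,0,0,0,15],[0,0,0.02,0,0,0,15],[0,0,0.01,0,0,0,15],[0,0,0.01,0,0,0,15],[0,0,0,0,0,0,15],[0,0,0,0,0,0,15],[0,0,0,0,0,0,15]]]'
```

```text
time_s: 21.35
eef_pos: [496.9, -64.7, 64.5]
ee_rot: [-0.0, 1.0, -0.0, 0.0]
force: [0.2, -0.7, -0.8]
grip_width: 0.211
grip_force: 49.4
```

```bash
python3 -m crank '[[[0,0,0.02,0,0,0,15],[0,0,0.02,0,0,0,15],[0,0,0.02,0,0,0,15],[0,0,0,0,0,0,15],[0,0,0,0,0,0,15],[0,0,0,0,0,0,15],[0,0,0,0,0,0,15],[0,0,0,0,0,0,15]]]'
```

```text
time_s: 22.15
eef_pos: [497.1, -64.8, 64.2]
ee_rot: [0.0, 1.0, -0.0, 0.0]
force: [-3.6, 0.7, 13.1]
grip_width: 0.21
grip_force: 51.0
```

Seated at −10.7 mm from plate contact with about 14 N. I'll ease off, let go and withdraw.

```bash
python3 -m crank '[[[0,0,-0.04,0,0,0,15],[0,0,0,0,0,0,15],[0,0,0,0,0,0,40],[0,0,0,0,0,0,40],[0,0,0,0,0,0,40],[0,0,0,0,0,0,40],[0,0,0,0,0,0,40],[0,0,0,0,0,0,40]]]'
python3 -m crank '[[[0,0,-0.2,0,0,0,40],[0,0,-0.5,0,0,0,40],[0,0,-1,0,0,0,40],[0,0,-1,0,0,0,40],[0,0,-1,0,0,0,40],[0,0,-1,0,0,0,40],[0,0,-0.5,0,0,0,40],[0,0,0,0,0,0,40]]]'
python3 - <<'E'
from h import *
s=capture("side");cv2.imwrite("pics/s6.png",s)
cv2.imwrite("pics/c7.png",cv2.resize(s[130:250,270:430],(800,600),interpolation=2))
E
```

```text
time_s: 22.95
eef_pos: [496.9, -64.7, 64.0]
ee_rot: [-0.0, 1.0, -0.0, -0.0]
force: [0.4, 0.4, -0.4]
grip_width: 0.469
grip_force: 0.0
time_s: 23.75
eef_pos: [497.6, -64.9, 196.6]
ee_rot: [0.001, 1.0, -0.0, 0.002]
force: [-0.2, 0.1, -1.0]
grip_width: 0.468
grip_force: 0.0
```

View pics/c7.png

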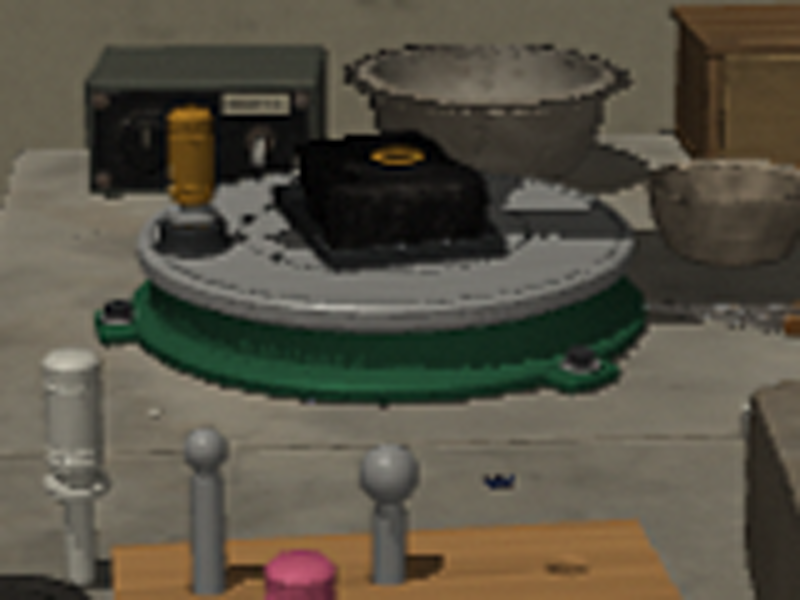

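The pin stands upright with its collar down on the boss, at crop (190,215), side (308,173). Both punches are still in the block, at crop (207,510) and (390,515), and the gripper is clear.

```bash
python3 -c "
from rig import *
print(finish_job())"
```

```text
the job is handed in; nothing more can be done
None
```

The locking pin is fully home in the blind hole, about 32° anticlockwise of where the bush started, and released; both punches are still standing in the block. I handed the job in at about 24 s; `finish_job()` returned no verdict.

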